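# Set the plunger stop of a syringe filling stand and draw the plunger to it

### The arm

A 7-joint arm with a two-finger parallel gripper is mounted at the origin on the work surface; the furniture and walls round the work are solid. World frame = base frame: x ahead of the robot, y to its left, z up, the work surface at z = 0. Lengths are in m, angles in degrees, forces in N, time in s.
With the tool pointing down it reaches from about 0.425 to 0.875 m from the base axis. Payload 9.9 kg.
Tool frame: the origin (TCP) lies midway between the tips of the shut fingers; the grasp point (between the pads) lies 19 mm behind it; z points along the fingers, y is the direction in which the jaws open and shut (so a half turn about z gives the same grasp; the last joint's range is limited). The gripper opens to 85 mm and grips with 20 to 120 N. Pads are 22 mm wide; open, the fingers measure 114 mm over their backs; the gripper's body (76 mm by 85 mm) begins 54 mm behind the grasp point. The pads swing forward as they close: fully open they stand 13 mm farther back than shut.
Start: joints at [68.022, 32.985, 1.427, 82.34, -0.859, 64.687, -3.237], TCP at [0.199, -0.645, 0.206] pointing down, gripper open.
Joint ranges: [-157.87, 157.87], [-19.46, 123.44], [-87.15, 90], [11.01, 140.99], [-62.26, 242.26], [9.8, 113.94], [-161.44, 161.44]. Speed limits (degrees/s): [127.2, 127.2, 172.46, 172.46, 180, 180, 180].

### API

Orientations are given as a 3x3 rotation matrix whose columns are the frame's x, y, z axes.
In Python, from cell import env, viewer gives the robot as it stands. Calls block until the motion is done:
- env.movep(position, orientation): joint-space move of the TCP to a pose.
- env.move_straight(position, max_speed=0.15, rotation=None, f_stop=None): straight line of the TCP; rotation=None keeps the orientation; max_speed is the mean speed in m/s. With f_stop (N) it stops when the force on the tool has changed by that much, and returns True; else False.
- env.move_j(angles): joint-space move.
- env.command_gripper(opening, newtons=None): finger opening in m; newtons is the grip in N (None keeps the last); returns when the fingers have stopped.
- env.hold(seconds).
- env.solve_ik(position, orientation): joint angles nearest the present ones, or None.
- env.sense(): the state.
- viewer.grab_frame(name): name is "scene" or "side" or "wrist"; returns a dict with "frame" (384x512x3 uint8, red, green, blue), "intrinsics" (3x3 intrinsics, pixels), "extrinsics" (4x4, takes a point from camera to world coordinates); the wrist camera has in their place "tool_from_camera" (4x4, takes a point from camera to tool coordinates, whose origin is the TCP and whose axes are the flange's). Camera axes: x right, y down, z forward; pixel columns grow to the right and rows downward; lengths in m; the calibration is good to about 2 mm. A picture is of the moment at which its call begins: read the wrist's pose just before it. There is no depth.
A pose or a line that the arm cannot do raises env.PlanningError and nothing moves.
- env.hand_in(): hands the job in, once; it reports no verdict.
The state is a dict: "time_s": time; "qpos": joint angles; "qvel": joint speeds; "tau": joint torques, N m; "ee_pos": TCP position; "orientation": TCP orientation; "contact_force": force on the tool from outside, world axes, zero at the start; "wrist_torque": the same for the moment, N m; "finger_gap": finger opening in m.
Only numpy, scipy, OpenCV 4.12 (cv2) and the standard library are available. Lean on these libraries where they do the work, as an engineer would, in place of code of your own. Each camera call takes 0.05 s, during which the arm holds its last target.

### The job

Set the plunger stop of the syringe filling stand to the dose that the clip on the handwheel's dial marks. Move the stop only with the handwheel; its worn drive has play and the stop must not give under the plunger, so wind it outward until it has gone clearly past the mark, then come back inward until the clip stands at the pointer, and let go. Then draw the syringe's plunger back onto the stop's rubber pad, hold it there with a steady pull of about 8 N for a moment, and leave it there without disturbing the things beside the stand.

Things in the scene. Friction and masses are not known exactly. Their poses are not given: they have to be found in the camera images.
- stand: White and aluminium filling stand, 150 x 280 mm, fixed to the table; origin under its middle on the table top. A syringe lies in it along the stand's y axis (at x = +35 mm, 70 mm up), nozzle to -y, plunger to +y. 'Outward' is +y (larger dose), 'inward' -y. The handwheel is on the -x side. Cradle and syringe reach 81 mm up, all else but the handwheel less.
- wheel_grip (a point): Point on the handwheel's vertical axis (x = -45, y = -55 mm in the stand), 98 mm above the table, half way up its round black grip (40 mm diameter, 78 to 112 mm up). From above, counter-clockwise moves the stop outward, 10 mm a radian; end stops 1.3 rad past the mark outward, 2.6 rad inward. Takes about 0.2 N m, stays where left. Starts 1.1 to 1.9 rad clockwise of the mark.
- dial_mark (a point): Outer face of the one dark steel clip (7 mm wide) on the rim of the aluminium dial below the grip (72 mm diameter, 40 lines, top 78 mm above the table), 38.5 mm from the axis, 81 mm up; turns with the wheel and marks the dose. It stands up to 82 mm above the table, so fingers that stay above 86 mm clear it.
- index_tip (a point): Tip of the fixed black pointer at the dial's rim, 39.5 mm from the wheel's axis on its -x side; axes as the stand's. The dial is set when the clip stands at this tip; one graduation is 0.157 rad, 6 mm at the clip.
- rack: Toothed rack under the dial, moved along the stand's y by the wheel's pinion. Its upright 6 mm drive pin moves the stop through a slot with 3 mm (0.3 rad of wheel) of play: on reversing, the stop stands still until the play is used up. The dial is true only if the last movement was inward. Origin under the pin, 5 mm to its -x side.
- stop: Aluminium plunger stop, sliding on a rail along the stand's y: a block with a slotted arm over the rack's pin, and an 8 mm wide post with the pad. Alone it slides with 4 N; once the play has been taken up by coming inward, the drive holds it against about 20 N outward. Origin on the rail line, 30 mm above the table, below the pad's face.
- stop_pad (a point): Centre of the face of the stop's rubber pad (10 mm diameter), looking inward at the thumb rest, 70 mm above the table. Truly set, it is at y = +42 mm in the stand; if the clip is brought to the pointer by an outward movement, the pad is 3 mm short of that. The pad gives about 1 mm for 5 N.
- syringe_plunger: Plunger with a round thumb rest, 16 mm diameter, 2.5 mm thick; slides along the stand's y by up to 45 mm with about 2 N friction and stays where left; starts 5 to 20 mm short of the pad. Pinch the thumb rest across x from above: free 30 mm to each side, block below it 43 mm above the table, the post (top 77 mm) fits between the fingers. Origin inside the syringe.
- thumb_rest (a point): Centre of the outer face of the thumb rest, 70 mm above the table, that must come to the pad; the disc's middle is 1.2 mm inward of it. The barrel's finger flange is at least 22 mm inward of the disc.
- vial_a: glass vial with a crimp cap, 23 mm wide, 48 mm tall, standing just behind the stand; bystander, origin under its middle
- vial_b: taller glass vial, 23 mm wide, 58 mm tall, standing beside the other vial; bystander, origin under its middle
- spare_syringe: small spare syringe, 86 mm long, 17 mm high, lying behind the stand; bystander, origin under its middle
- tweezers: steel tweezers, 136 mm long, lying in front of the stand; bystander, origin under its middle

How it is judged (in metres and radians):
On the way, in this order (a step that is already met when the one before it is completed fails the run):
1. the stop has been wound outward past its marked place (y of stop_pad in the frame of stand above 0.0435 m), for 0.1 s.
2. the clip is back at the pointer with the stop truly in its place, the play taken up inward (y of dial_mark in the frame of index_tip between -0.003 and 0.003 m and horizontal distance between dial_mark and index_tip below 0.012 m and y of stop_pad in the frame of stand between 0.0405 and 0.0435 m), for 0.3 s.
3. the thumb rest is held firmly on the stop's pad (contact force between syringe_plunger and stop above 3.5 N), for 0.2 s.
At the end, for the whole second after the job is handed in: The clip stands within 3 mm of the pointer (half a graduation), the stop's pad is within 1.5 mm of its true place (42 mm along the stand), and the thumb rest stands at the pad, less than 1.5 mm from it (all of step 2 and y of thumb_rest in the frame of stop_pad above -0.0015 m); the robot touches nothing.
It fails at once if the plunger is pulled against the stop with more than 14 N (contact force between syringe_plunger and stop above 14 N).
It fails at once if the gripper pushes the stop itself with more than 8 N (contact force between the fingers and stop above 8 N).
It fails at once if a bystander near the stand is moved by more than 30 mm (distance of any of vial_a, vial_b, spare_syringe, tweezers from where it was at the start of the episode above 0.03 m).
It also fails if it takes over 61 s, if anything falls off the work surface, if the arm or the gripper's body presses on something with over 40 N, if the wrist force passes 120 N, or if a joint passes its speed limit or range.

## Working session

There is one attempt and no reset: what is moved stays moved. The work goes in short steps, each a Python script; the robot and the scene stay as the last script left them, time stands still between calls to the robot, and variables do not carry over. Pictures are saved under pics/ and viewed, and the job is handed in when it is done.

```bash
ls; mkdir -p pics
python3 - <<'E'
from cell import env, viewer
import cv2,numpy as np
s=env.sense();print({k:np.round(v,3).tolist() for k,v in s.items()})
for n in ["scene","side","wrist"]:
    f=viewer.grab_frame(n);cv2.imwrite(f"pics/{n}0.png",cv2.resize(f["frame"][:,:,::-1],None,fx=1.5,fy=1.5,interpolation=cv2.INTER_CUBIC))
    print(n,f["intrinsics"].tolist(),np.round(f.get("extrinsics",f.get("tool_from_camera")),4).tolist())
E
```

```text
pics
{'time_s': 0.0, 'qpos': [68.022, 33.032, 1.423, 82.388, -0.859, 64.687, -3.236], 'qvel': [-0.048, -0.026, 0.1, 0.058, 0.033, 0.087, 0.052], 'tau': [0.0, -76.576, 2.25, -28.596, 0.015, 0.013, -0.0], 'ee_pos': [0.199, -0.644, 0.205], 'orientation': [[0.955, 0.295, -0.001], [0.295, -0.955, 0.002], [-0.0, -0.002, -1.0]], 'contact_force': [0.152, 0.727, -0.38], 'wrist_torque': [-0.003, 0.066, 0.011], 'finger_gap': 0.086}
scene [[420.1252208487267, 0.0, 257.01941049199365], [0.0, 420.1252208487267, 190.63769191695786], [0.0, 0.0, 1.0]] [[0.7184, -0.373, 0.5872, 0.1108], [-0.6955, -0.3664, 0.6181, -0.4895], [-0.0154, -0.8524, -0.5226, 0.5412], [0.0, 0.0, 0.0, 1.0]]
side [[380.5784969901763, 0.0, 261.71469308764324], [0.0, 380.5784969901763, 193.95938452061225], [0.0, 0.0, 1.0]] [[0.7776, 0.3315, -0.5343, 1.0252], [0.6286, -0.3875, 0.6743, -0.5552], [0.0165, -0.8602, -0.5097, 0.531], [0.0, 0.0, 0.0, 1.0]]
wrist [[332.61341210893977, 0.0, 254.20111135082539], [0.0, 332.61341210893977, 190.49153915916642], [0.0, 0.0, 1.0]] [[-0.0005, -0.9573, -0.2891, 0.0729], [1.0, -0.001, 0.0016, 0.0001], [-0.0018, -0.2891, 0.9573, -0.1684], [0.0, 0.0, 0.0, 1.0]]
```

View pics/scene0.png

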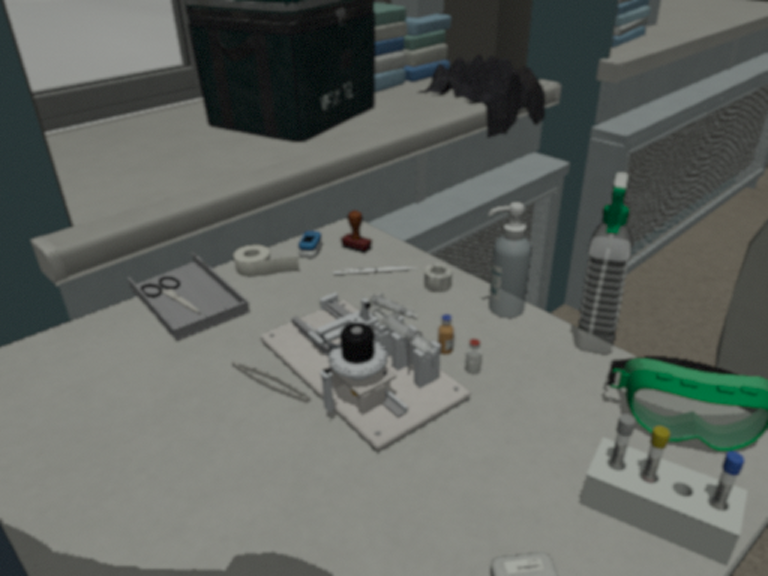

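View pics/side0.png

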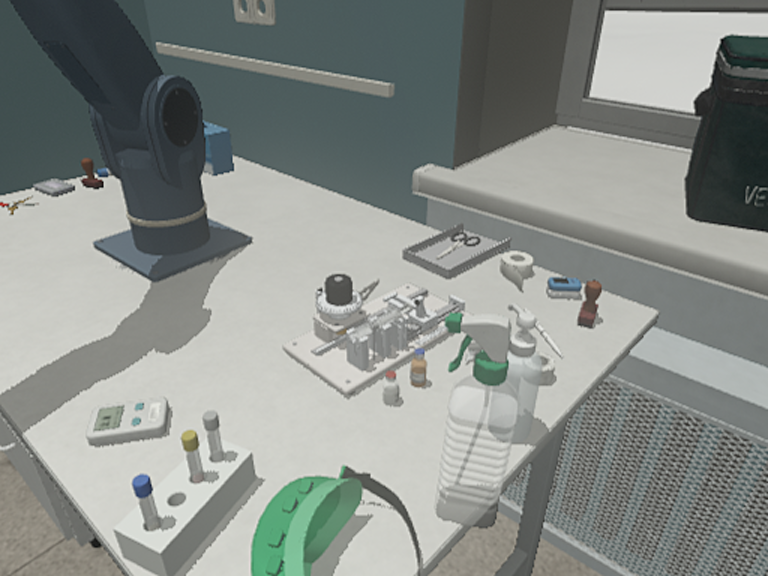

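View pics/wrist0.png

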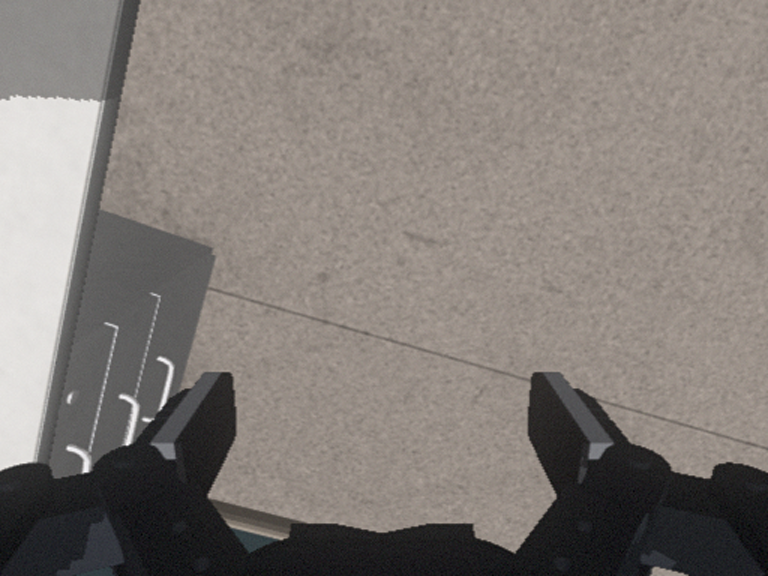

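```bash
cat > h.py <<'E'
from cell import env, viewer
import cv2,numpy as np
def grab(n):
    s=env.sense(); f=viewer.grab_frame(n)
    if n=="wrist":
        T=np.eye(4);T[:3,:3]=s["orientation"];T[:3,3]=s["ee_pos"];X=T@np.array(f["tool_from_camera"])
    else: X=np.array(f["extrinsics"])
    return f["frame"],np.array(f["intrinsics"]),X
def ray(K,X,u,v):
    d=X[:3,:3]@np.linalg.solve(K,[u,v,1.]); return X[:3,3],d/np.linalg.norm(d)
def plane(K,X,u,v,z):
    o,d=ray(K,X,u,v); return o+d*(z-o[2])/d[2]
def tri(rs):
    A=sum(np.eye(3)-np.outer(d,d) for o,d in rs); b=sum((np.eye(3)-np.outer(d,d))@o for o,d in rs); return np.linalg.solve(A,b)
def proj(K,X,P):
    p=X[:3,:3].T@(np.asarray(P)-X[:3,3]); q=K@p; return q[:2]/q[2]
E
python3 - <<'E'
from h import *
_,K1,X1=grab("scene");_,K2,X2=grab("side")
print("grip",tri([ray(K1,X1,357/1.5,342/1.5),ray(K2,X2,339/1.5,290/1.5)]))
for p in [(263,340),(378,450),(468,395)]: print(plane(K1,X1,p[0]/1.5,p[1]/1.5,0.01))
for p in [(285,350),(348,391),(465,300)]: print(plane(K2,X2,p[0]/1.5,p[1]/1.5,0.01))
E
```

```text
grip [ 0.50256662 -0.02573321  0.09234736]
[0.48314067 0.15748412 0.01      ]
[ 0.45439132 -0.11050058  0.01      ]
[ 0.59811178 -0.12301854  0.01      ]
[ 0.46556008 -0.10870389  0.01      ]
[ 0.60256509 -0.11645625  0.01      ]
[0.59509378 0.19229681 0.01      ]
```

```bash
cat >> h.py <<'E'
def R(yaw): # tool x at world yaw (deg), pointing down
    c,s=np.cos(np.radians(yaw)),np.sin(np.radians(yaw)); return np.array([[c,s,0],[s,-c,0],[0,0,-1.]])
E
python3 - <<'E'
from h import *
for yaw in range(-180,180,30):
    for p in [(0.50,-0.026,0.09),(0.58,0.06,0.07),(0.52,0.0,0.28)]:
        q=env.solve_ik(np.array(p),R(yaw)); print(yaw,p,None if q is None else np.round(q).tolist())
E
```

```text
-180 (0.5, -0.026, 0.09) [26.0, 31.0, -42.0, 116.0, 30.0, 44.0, 56.0]
-180 (0.58, 0.06, 0.07) [16.0, 39.0, -43.0, 105.0, 34.0, 50.0, 47.0]
-180 (0.52, 0.0, 0.28) [31.0, 22.0, -52.0, 98.0, 18.0, 70.0, 65.0]
-150 (0.5, -0.026, 0.09) [42.0, 45.0, -74.0, 115.0, 50.0, 62.0, 64.0]
-150 (0.58, 0.06, 0.07) [25.0, 46.0, -62.0, 104.0, 47.0, 60.0, 65.0]
-150 (0.52, 0.0, 0.28) [42.0, 29.0, -74.0, 97.0, 29.0, 76.0, 83.0]
-120 (0.5, -0.026, 0.09) [42.0, 45.0, -74.0, 115.0, 50.0, 62.0, 94.0]
-120 (0.58, 0.06, 0.07) [30.0, 53.0, -74.0, 104.0, 55.0, 69.0, 88.0]
-120 (0.52, 0.0, 0.28) [42.0, 29.0, -74.0, 97.0, 29.0, 76.0, 113.0]
-90 (0.5, -0.026, 0.09) [-43.0, 53.0, 78.0, 118.0, -60.0, 64.0, -116.0]
-90 (0.58, 0.06, 0.07) [30.0, 53.0, -74.0, 104.0, 55.0, 69.0, 118.0]
-90 (0.52, 0.0, 0.28) [-50.0, 35.0, 78.0, 100.0, -35.0, 75.0, -144.0]
-60 (0.5, -0.026, 0.09) [-11.0, 27.0, 12.0, 117.0, -9.0, 37.0, -143.0]
-60 (0.58, 0.06, 0.07) [-18.0, 35.0, 12.0, 106.0, -11.0, 41.0, -150.0]
-60 (0.52, 0.0, 0.28) [-2.0, 16.0, -4.0, 99.0, 1.0, 65.0, -156.0]
-30 (0.5, -0.026, 0.09) [-4.0, 27.0, 2.0, 117.0, -2.0, 37.0, -
[... 643 characters left out ...]
.0, 105.0, 15.0, 43.0, -55.0]
60 (0.52, 0.0, 0.28) [14.0, 17.0, -26.0, 98.0, 8.0, 66.0, -44.0]
90 (0.5, -0.026, 0.09) [14.0, 28.0, -24.0, 116.0, 17.0, 39.0, -21.0]
90 (0.58, 0.06, 0.07) [5.0, 35.0, -24.0, 105.0, 20.0, 44.0, -30.0]
90 (0.52, 0.0, 0.28) [18.0, 18.0, -31.0, 98.0, 10.0, 67.0, -16.0]
120 (0.5, -0.026, 0.09) [19.0, 29.0, -30.0, 116.0, 22.0, 41.0, 5.0]
120 (0.58, 0.06, 0.07) [9.0, 36.0, -31.0, 105.0, 25.0, 46.0, -4.0]
120 (0.52, 0.0, 0.28) [22.0, 19.0, -37.0, 98.0, 12.0, 67.0, 11.0]
150 (0.5, -0.026, 0.09) [23.0, 30.0, -36.0, 116.0, 26.0, 42.0, 30.0]
150 (0.58, 0.06, 0.07) [13.0, 38.0, -37.0, 105.0, 30.0, 48.0, 21.0]
150 (0.52, 0.0, 0.28) [26.0, 20.0, -44.0, 98.0, 15.0, 68.0, 39.0]
```

Run:
```python
from h import *
env.movep(np.array([0.53,0.01,0.24]),R(0))
s=env.sense();print(s["time_s"],s["qpos"],s["ee_pos"])
f,K,X=grab("wrist");cv2.imwrite("pics/w1raw.png",f[:,:,::-1]);np.savez("w1",K=K,X=X)
cv2.imwrite("pics/w1.png",cv2.resize(f[:,:,::-1],None,fx=1.56,fy=1.56,interpolation=cv2.INTER_CUBIC))
```

```text
2.85 [   6.25093869   19.37364763  -16.99287144  100.8149526     6.39862421
   60.75523734 -103.04262467] [0.53014213 0.00907453 0.23993853]
```

View pics/w1.png

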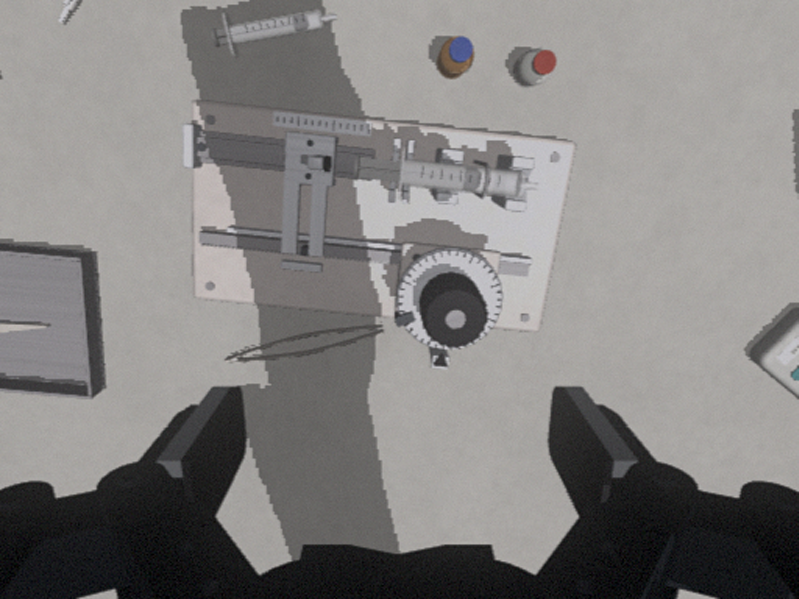

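Run:
```python
from h import *
d=np.load("w1.npz");K,X=d["K"],d["X"]
P=lambda u,v,z:plane(K,X,u/1.56,v/1.56,z)
cs=[P(*p,0.01) for p in [(193,100),(575,142),(540,330),(195,298)]]
for c in cs: print(c)
print("sides",[np.linalg.norm(cs[i]-cs[i-1]) for i in range(4)])
e=cs[0]-cs[1]+cs[3]-cs[2]; yaw=np.arctan2(-e[0],e[1]);print("yaw",np.degrees(yaw),"mid",np.mean(cs,0))
Rz=np.array([[np.cos(yaw),-np.sin(yaw)],[np.sin(yaw),np.cos(yaw)]])
print("wheel from stand",np.mean(cs,0)[:2]+Rz@[-.045,-.055])
img=cv2.imread("pics/w1raw.png")
# dial edge pts
pts=[P(u,v,.077)[:2] for u,v in [(397,300),(502,297),(449,250)]]
A=np.array([[2*p[0],2*p[1],1] for p in pts]);b=[p@p for p in pts];c=np.linalg.solve(A,b);print("dial",c[:2],np.sqrt(c[2]+c[:2]@c[:2]))
print("grip top",P(456,319,.112)); 
for n,u,v,z in [("clip",402,320,.081),("ptr",440,348,.08)]:
    p=P(u,v,z)[:2]-c[:2]; print(n,np.linalg.norm(p),np.degrees(np.arctan2(p[1],p[0])))
x=cv2.resize(img[150:250,230:350],None,fx=6,fy=6,interpolation=cv2.INTER_CUBIC);cv2.imwrite("pics/w1z.png",x)
```

```text
[0.63143605 0.15410087 0.01      ]
[ 0.60201008 -0.12352661  0.01      ]
[ 0.45470174 -0.10924125  0.01      ]
[0.48275034 0.16958451 0.01      ]
sides [np.float64(0.14948974848554228), np.float64(0.279182566358872), np.float64(0.14799939012684063), np.float64(0.28023298610732894)]
yaw -5.897017162532388 mid [0.54272455 0.02272938 0.01      ]
wheel from stand [ 0.49231195 -0.02735624]
dial [ 0.5000488  -0.02722181] 0.03511181157425204
grip top [ 0.49991105 -0.02767579  0.112     ]
clip 0.03381545000453179 109.95921087911846
ptr 0.03267855413408279 169.6677933505811
```

View pics/w1z.png

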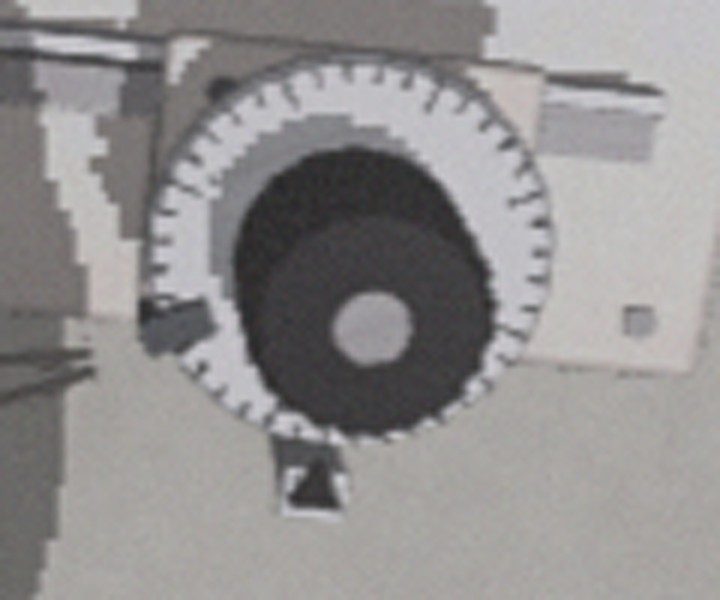

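Run:
```python
from h import *
d=np.load("w1.npz");K,X=d["K"],d["X"]
P=lambda u,v,z:plane(K,X,u/1.56,v/1.56,z)
c=np.array([.500,-.0275])
for n,u,v,z in [("clip",395,318.5,.081),("ptr",441.5,352,.08)]:
    p=P(u,v,z)[:2]-c; print(n,np.linalg.norm(p),np.degrees(np.arctan2(p[1],p[0])))
env.movep(np.array([.500,-.0275,.15]),R(0))
env.move_straight(np.array([.500,-.0275,.083]),max_speed=.1)
f,K,X=grab("wrist");cv2.imwrite("pics/w2.png",cv2.resize(f[:,:,::-1],None,fx=1.56,fy=1.56))
f,K,X=grab("side");cv2.imwrite("pics/s2.png",cv2.resize(f[130:260,160:330,::-1],None,fx=4.5,fy=4.5,interpolation=cv2.INTER_CUBIC))
s=env.sense();print(s["time_s"],s["qpos"],s["ee_pos"],s["contact_force"])
```

```text
clip 0.0381842537399379 105.84032012340987
ptr 0.035404123368414135 171.8009590359009
4.3083 [   7.79149481   27.73148754  -14.3056472   116.54634408   11.05386996
   36.88965865 -103.7973027 ] [ 0.50060774 -0.02740206  0.08374737] [-0.3934135  -0.12590786 -0.08033091]
```

View pics/w2.png

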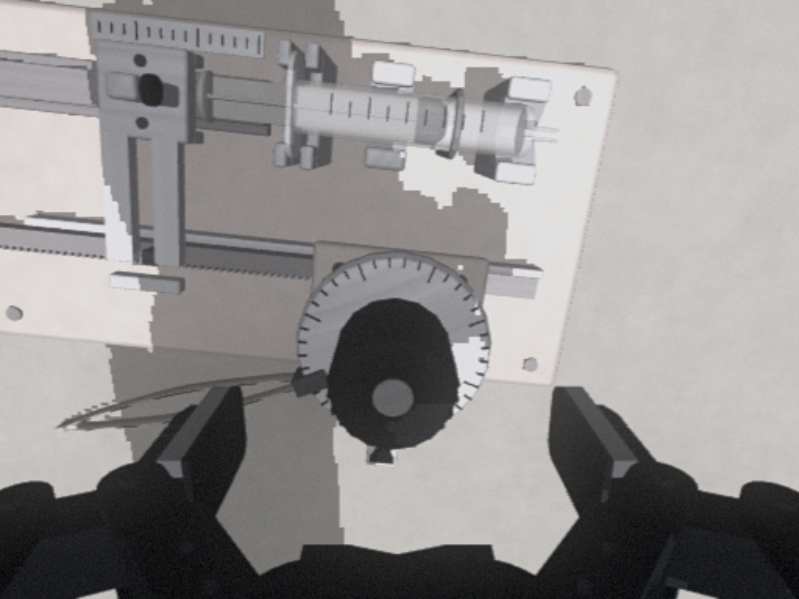

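View pics/s2.png

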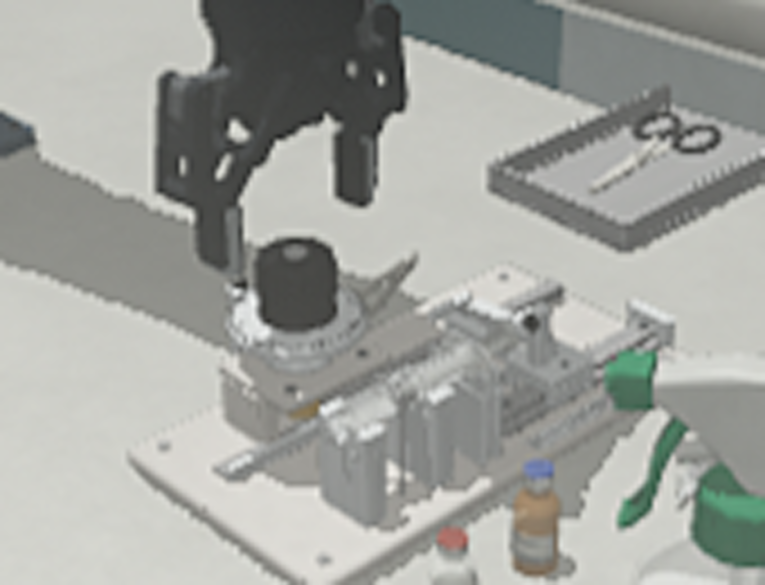

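Run:
```python
from h import *
env.command_gripper(0.03,60)
s=env.sense();print(s["finger_gap"],s["contact_force"],s["ee_pos"])
q0=np.array(s["qpos"])
for a in (37,74,111):
    q=q0.copy();q[6]+=a;env.move_j(q);s=env.sense();print(a,s["time_s"],np.array(s["qpos"])[6]-q0[6],s["wrist_torque"],s["contact_force"],s["ee_pos"])
env.hold(.2)
f,K,X=grab("wrist");cv2.imwrite("pics/w3.png",cv2.resize(f[:,:,::-1],None,fx=1.56,fy=1.56))
f,K,X=grab("side");cv2.imwrite("pics/s3.png",cv2.resize(f[130:260,160:330,::-1],None,fx=4.5,fy=4.5,interpolation=cv2.INTER_CUBIC))
```

```text
0.03005974148974332 [ -8.67128537 -15.93665658  38.09187268] [ 0.50034473 -0.03218411  0.08565101]
37 5.725 36.843619110170835 [ 0.09878788 -0.03150634  0.03449999] [ 0.58616216 -0.19756177  6.9687353 ] [ 0.50120778 -0.03215213  0.08627799]
74 6.3917 73.83596971769954 [ 0.50617089 -0.15386926 -0.02252549] [0.7395329  2.74459162 5.03196442] [ 0.50131524 -0.03158047  0.08621571]
111 7.0583 110.84390483489378 [ 0.16934109 -0.15654775  0.08281032] [0.26358672 0.42633069 6.60899034] [ 0.50115842 -0.03194157  0.08620667]
```

View pics/w3.png

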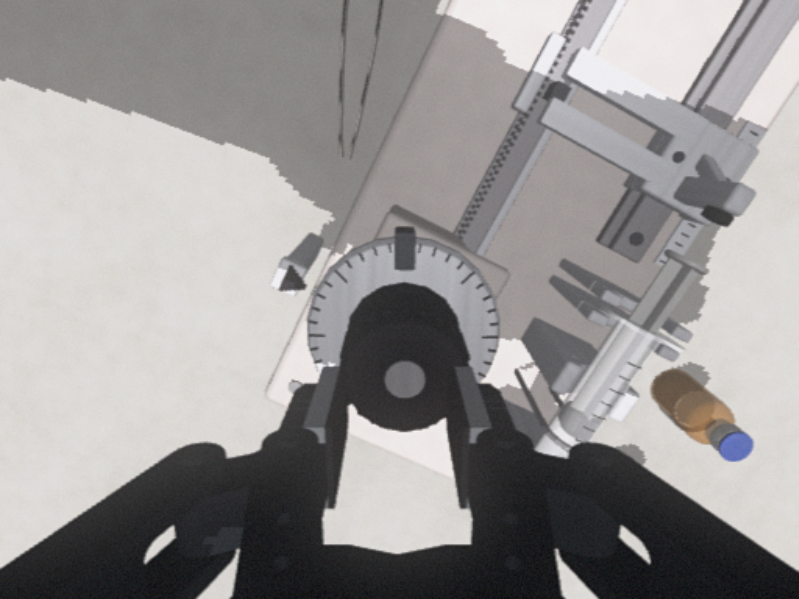

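View pics/s3.png

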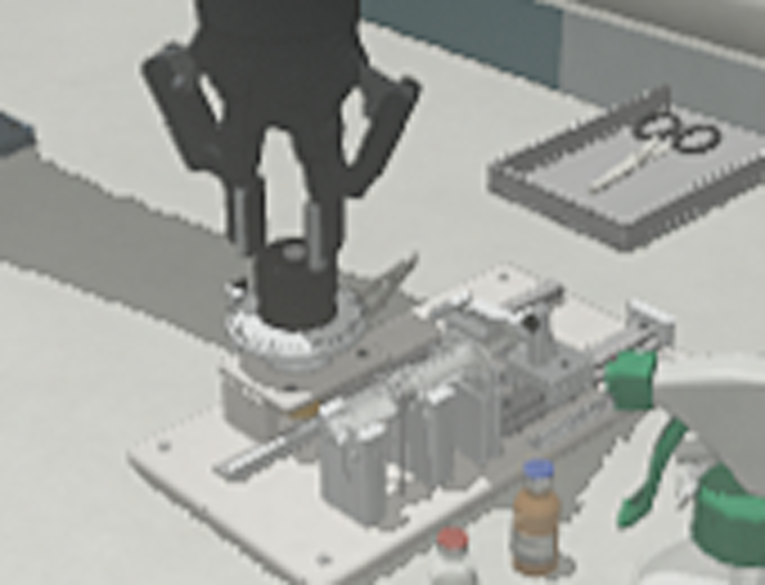

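Run:
```python
from h import *
_,K,X=grab("side")
s=env.sense();t=np.array(s["ee_pos"]);Rm=np.array(s["orientation"])
pr=lambda p:(proj(K,X,p)-[160,130])*4.5
for sg in(-1,1):
  for z in(0,-.01,-.019,-.03): print(sg,z,pr(t+Rm@[0,sg*.015,z]).round())
for z in (.078,.112): print(pr([.5,-.0275,z]).round())
print(s["finger_gap"],s["contact_force"],t)
f,K,X=grab("scene");cv2.imwrite("pics/c3.png",cv2.resize(f[170:300,170:330,::-1],None,fx=4.5,fy=4.5,interpolation=cv2.INTER_CUBIC))
for sg in(-1,1):
  print((proj(K,X,t+Rm@[0,sg*.015,0])-[170,170])*4.5)
for z in (.078,.112): print((proj(K,X,[.5,-.0275,z])-[170,170])*4.5)
```

```text
-1 0 [259. 295.]
-1 -0.01 [258. 278.]
-1 -0.019 [257. 262.]
-1 -0.03 [256. 243.]
1 0 [314. 305.]
1 -0.01 [314. 288.]
1 -0.019 [313. 272.]
1 -0.03 [313. 253.]
[292. 310.]
[289. 251.]
0.03015392822262165 [0.65581072 1.29869854 6.04073617] [ 0.5011292  -0.03196453  0.08619205]
[296.44881933 302.34526203]
[331.16383252 260.29972432]
[305.25118162 293.83446536]
[301.83250757 224.4705803 ]
```

View pics/c3.png

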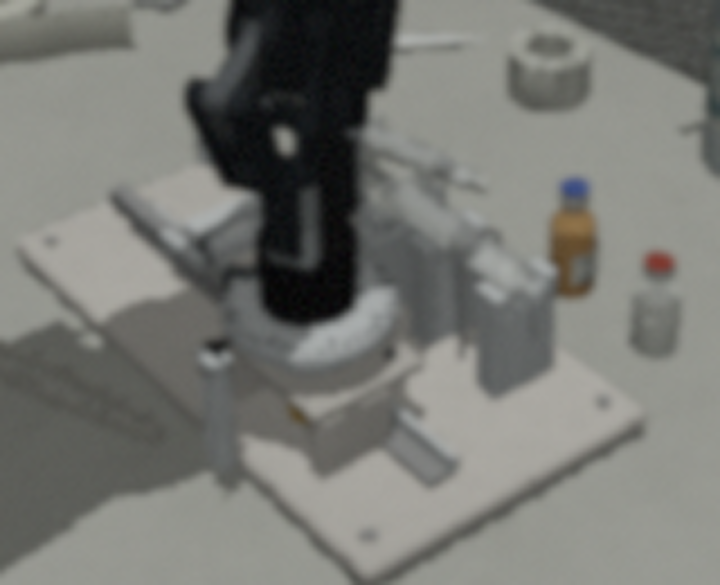

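Run:
```python
from h import *
env.command_gripper(0.085)
s=env.sense();print(s["ee_pos"],s["contact_force"])
print(env.move_straight(np.array([.500,-.0275,.074]),max_speed=.08,f_stop=8,rotation=R(111)))
f,K,X=grab("side");cv2.imwrite("pics/s4a.png",cv2.resize(f[130:260,160:330,::-1],None,fx=4.5,fy=4.5,interpolation=cv2.INTER_CUBIC))
env.command_gripper(0.034,40)
s=env.sense();print(s["time_s"],s["finger_gap"],s["contact_force"],s["ee_pos"])
f,K,X=grab("wrist");cv2.imwrite("pics/w4.png",cv2.resize(f[:,:,::-1],None,fx=1.56,fy=1.56))
f,K,X=grab("side");cv2.imwrite("pics/s4.png",cv2.resize(f[130:260,160:330,::-1],None,fx=4.5,fy=4.5,interpolation=cv2.INTER_CUBIC))
```

```text
[ 0.50026049 -0.03219613  0.08559028] [ 0.45611612 -0.31663824 -0.13890128]
False
8.9 0.03822158313218468 [2.37083452 1.51442126 5.224839  ] [ 0.50180925 -0.02697437  0.07490731]
```

View pics/w4.png

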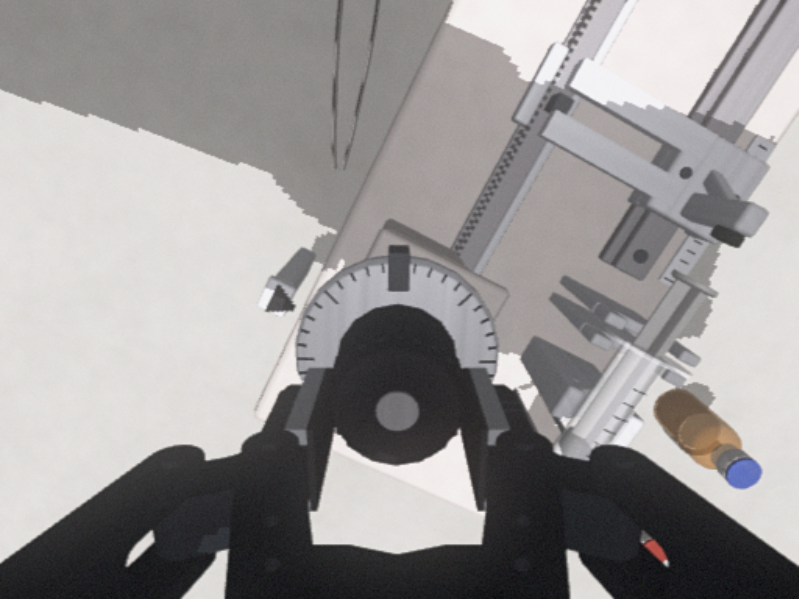

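View pics/s4.png

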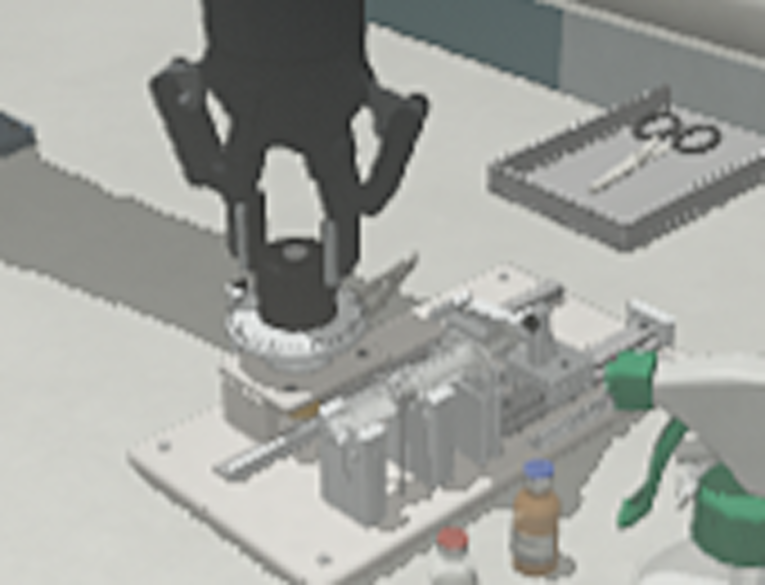

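Run:
```python
from h import *
s=env.sense();q0=np.array(s["qpos"]);print(q0)
for a in (15,30,):
    q=q0.copy();q[6]+=a;env.move_j(q);s=env.sense();print(a,s["time_s"],np.array(s["qpos"])[6]-q0[6],s["wrist_torque"],s["contact_force"],s["ee_pos"],s["finger_gap"])
f,K,X=grab("wrist");cv2.imwrite("pics/w5.png",cv2.resize(f[:,:,::-1],None,fx=1.56,fy=1.56))
np.save("q0.npy",q0)
```

```text
[  7.51984926  28.52381704 -14.01301343 117.001675    11.44809906
  35.53026995   6.83876998]
15 9.3583 14.773861566289012 [ 0.16229609 -0.26273384  0.18833006] [ 1.89086401  0.89039299 -1.6132851 ] [ 0.50206739 -0.02682683  0.07498391] 0.03744835718680652
30 9.7167 29.625124870886637 [ 0.41187363 -0.55185988  0.13941339] [ 1.5003451   1.60382639 -2.02956843] [ 0.50224866 -0.02666086  0.07501624] 0.03782119639910714
```

View pics/w5.png

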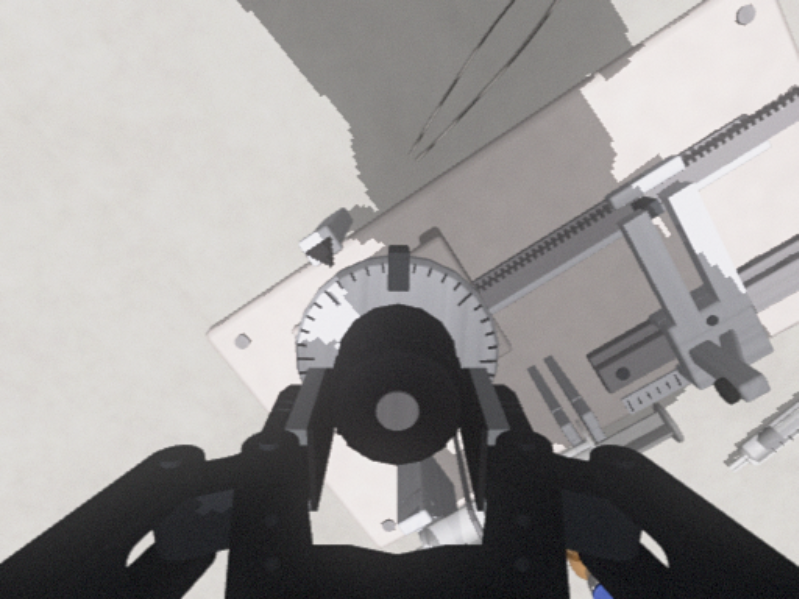

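Run:
```python
from h import *
q0=np.load("q0.npy")
for a in (60,90,110,):
    q=q0.copy();q[6]+=a;env.move_j(q);s=env.sense();print(a,s["time_s"],np.array(s["qpos"])[6]-q0[6],s["wrist_torque"],s["contact_force"],s["ee_pos"],s["finger_gap"])
env.hold(.3)
f,K,X=grab("wrist");cv2.imwrite("pics/w6.png",cv2.resize(f[:,:,::-1],None,fx=1.56,fy=1.56))
```

```text
60 10.3333 59.79076508648759 [ 0.8381331  -0.80092987  0.18571479] [ 3.602214    2.56289128 -2.54280468] [ 0.5024923  -0.0261822   0.07501789] 0.038139047221435754
90 10.9 89.7892863060306 [ 1.33141532 -0.67690723  0.21239769] [ 3.57324408  5.71963322 -3.49590785] [ 0.50239594 -0.02564172  0.07502765] 0.038056534886504435
110 11.325 109.80303749047766 [ 1.60279011 -0.41716516  0.21684689] [ 1.93274686  5.54248385 -2.00343381] [ 0.50217921 -0.02533753  0.07501438] 0.038310782098896844
```

View pics/w6.png

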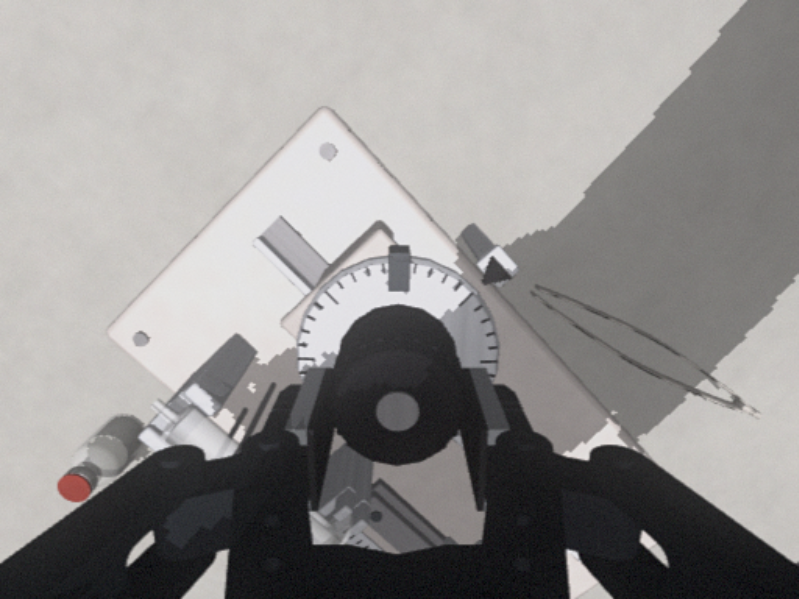

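Run:
```python
from h import *
f,K,X=grab("wrist")
cv2.imwrite("pics/w6z.png",cv2.resize(f[140:240,215:345,::-1],None,fx=6,fy=6,interpolation=cv2.INTER_CUBIC))
P=lambda u,v,z:plane(K,X,u/1.56,v/1.56,z)
# dial rim points (scaled px)
pts=[P(u,v,.078)[:2] for u,v in [(297,350),(498,350),(345,268),(451,268)]]
A=np.array([[2*p[0],2*p[1],1] for p in pts]);b=[p@p for p in pts];c=np.linalg.lstsq(A,b,rcond=None)[0];print("dial",c[:2],np.sqrt(c[2]+c[:2]@c[:2]))
g=P(397,411,.112);print("grip top",g)
for ctr in (c[:2],g[:2]):
  a=[]
  for u,v in [(400,246),(483,282)]:
    p=P(u,v,.081)[:2]-ctr; a.append(np.degrees(np.arctan2(p[1],p[0])));print(np.linalg.norm(p),a[-1])
```

```text
dial [ 0.49858026 -0.02821213] 0.03450149001585221
grip top [ 0.50127737 -0.02605481  0.112     ]
0.03774109952264408 -140.29318967555804
0.037888999743160255 174.038199462257
0.04119432602304111 -140.38136650967738
0.040420310500982035 177.47882395175483
```

View pics/w6z.png

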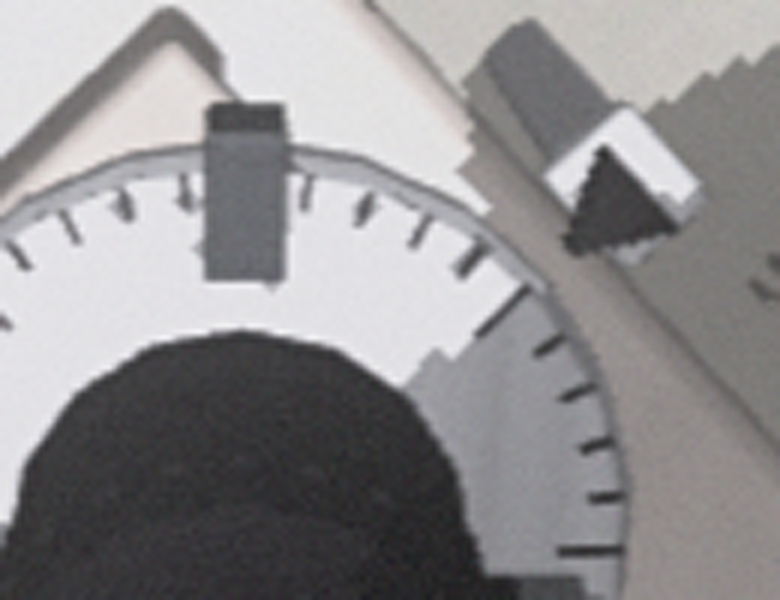

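```bash
cat > look.py <<'E'
from h import *
def look(name,save=True):
    f,K,X=grab("wrist")
    cv2.imwrite(name,cv2.resize(f[140:240,215:345,::-1],None,fx=6,fy=6,interpolation=cv2.INTER_CUBIC))
    return f,K,X
E
python3 - <<'E'
from look import *
q0=np.load("q0.npy")
for a in (88,67.5):
    q=q0.copy();q[6]+=a;env.move_j(q)
s=env.sense();print(a,s["time_s"],np.array(s["qpos"])[6]-q0[6],s["wrist_torque"],s["contact_force"],s["ee_pos"],s["finger_gap"])
look("pics/w7z.png")
E
```

```text
67.5 12.6167 67.2227417120234 [ 0.99060091 -0.76087296 -0.21550856] [ 2.8985383   3.93807669 -1.94734925] [ 0.50248188 -0.02605711  0.07501126] 0.037719142798698486
```

View pics/w7z.png

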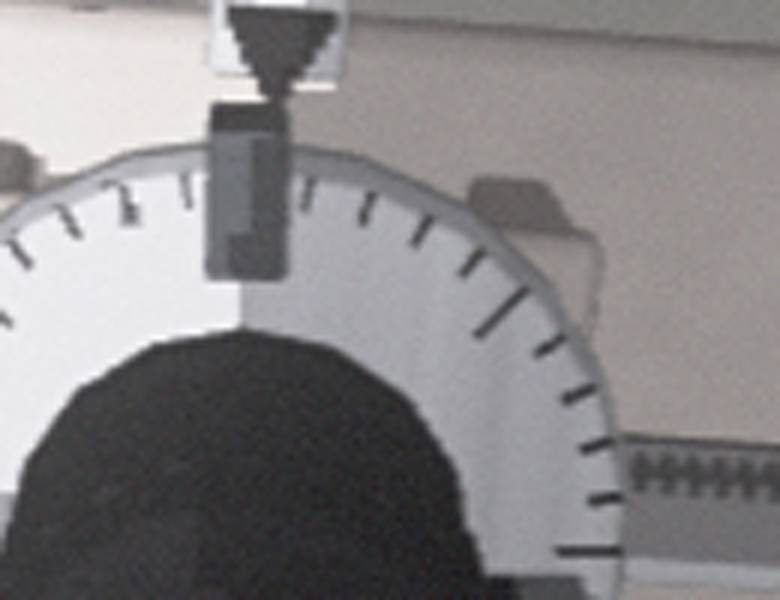

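Run:
```python
from look import *
q0=np.load("q0.npy")
a=64.0
q=q0.copy();q[6]+=a;env.move_j(q);env.hold(.3)
s=env.sense();print(a,s["time_s"],np.array(s["qpos"])[6]-q0[6],s["wrist_torque"],s["contact_force"],s["ee_pos"],s["finger_gap"])
look("pics/w8z.png")
```

```text
64.0 13.2167 63.75568040657712 [ 0.92902298 -0.76983057 -0.1258812 ] [ 3.66151754  3.19439024 -2.08381851] [ 0.50243958 -0.02610657  0.07499933] 0.03820955858888974
```

View pics/w8z.png

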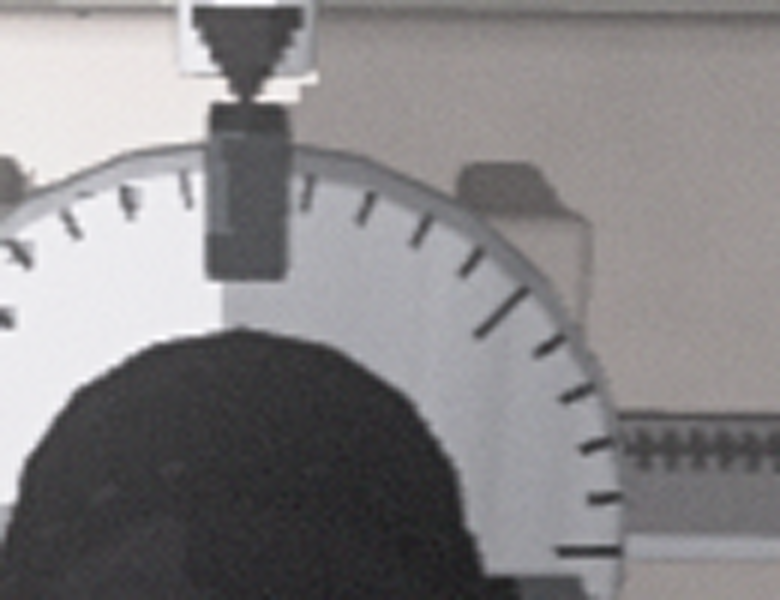

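Run:
```python
from look import *
env.command_gripper(0.085)
p=np.array(env.sense()["ee_pos"]);env.move_straight(p+[0,0,.07],max_speed=.15)
yaw=np.radians(-5.7);Rz=np.array([[np.cos(yaw),-np.sin(yaw)],[np.sin(yaw),np.cos(yaw)]])
t=np.array([.5435,.0227])+Rz@[.035,.035];print(t)
env.movep(np.array([*t,.17]),R(84.3))
f,K,X=grab("wrist");np.savez("w9",K=K,X=X);cv2.imwrite("pics/w9raw.png",f[:,:,::-1])
cv2.imwrite("pics/w9.png",cv2.resize(f[:,:,::-1],None,fx=1.56,fy=1.56,interpolation=cv2.INTER_CUBIC))
s=env.sense();print(s["time_s"],s["ee_pos"],s["qpos"])
```

```text
[0.58180314 0.05405075]
15.7833 [0.58139142 0.05352041 0.16950583] [-15.45607526  27.45219755   8.46734759  99.62072104  -4.83490814
  53.33843134 -10.69894792]
```

View pics/w9.png

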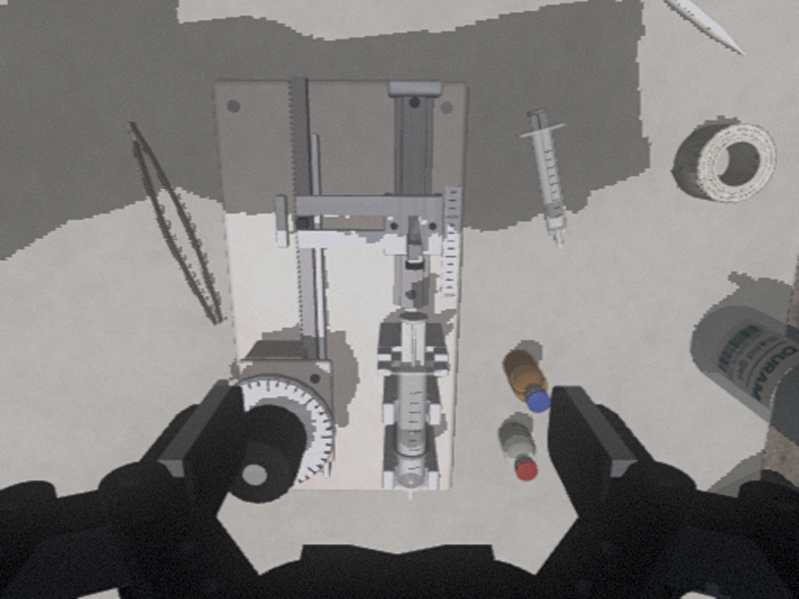

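Run:
```python
from h import *
img=cv2.imread("pics/w9raw.png")
cv2.imwrite("pics/w9z.png",cv2.resize(img[145:245,205:325],None,fx=6,fy=6,interpolation=cv2.INTER_CUBIC))
```

```text
(no output)
```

View pics/w9z.png

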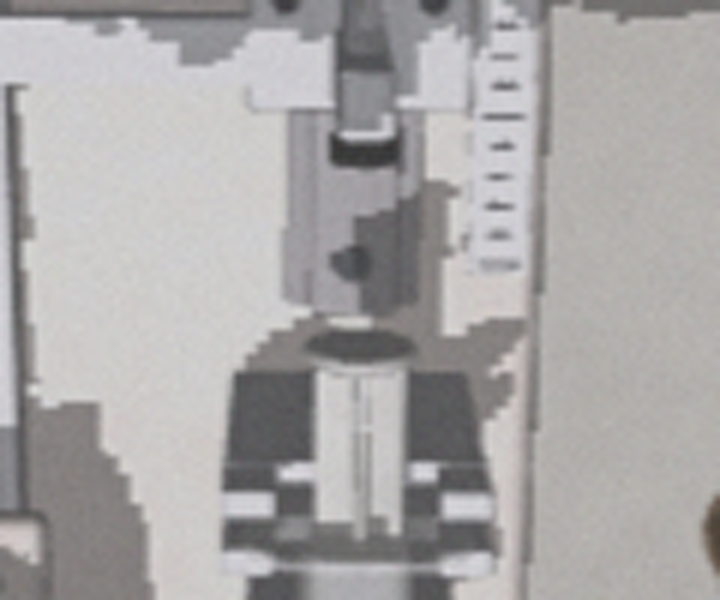

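Run:
```python
from h import *
d=np.load("w9.npz");K,X=d["K"],d["X"]
P=lambda u,v,z:plane(K,X,205+u/6,145+v/6,z)
print("cam",X[:3,3])
th=P(359,345,.070);pad=P(365,163,.075);print("thumb",th,"pad",pad,"w",np.linalg.norm(P(305,345,.07)-P(413,345,.07)))
# corners in w9 scaled
Q=lambda u,v,z:plane(K,X,u/1.56,v/1.56,z)
cs=[Q(*p,.01) for p in [(215,80),(467,82)]]
for c in cs: print("corner",c)
e=cs[1]-cs[0];yaw=np.arctan2(e[1],e[0]);print(np.degrees(yaw),np.linalg.norm(e))
# along-direction: rail edges
a=Q(455,470,.01);b=Q(467,82,.01);print("edge yaw",np.degrees(np.arctan2(-(b-a)[0],(b-a)[1])))
ax=Q(412,430,.07);print("axis yaw",np.degrees(np.arctan2(-(th-ax)[0],(th-ax)[1])))
for n,u,v,z in [("va",526,467,.048),("vb",538,400,.058),("spare",548,180,.01)]: print(n,Q(u,v,z))
yaw=np.radians(-5.7);y=np.array([-np.sin(yaw),np.cos(yaw)]);print("gap",(pad-th)[:2]@y)
m=np.mean(cs,0)[:2]-y*.14; print("mid",m, "thumb y",(th[:2]-m)@y,"pad y",(pad[:2]-m)@y,"thumb x",(th[:2]-m)@[y[1],-y[0]])
```

```text
cam [0.58829085 0.12649987 0.33771129]
thumb [0.58785384 0.0340557  0.07      ] pad [0.59099993 0.06162384 0.075     ] w 0.015308719282915002
corner [0.48531722 0.17021943 0.01      ]
corner [0.63214113 0.15453309 0.01      ]
-6.098219457404035 0.14765947640101765
edge yaw -5.316101375457175
axis yaw -5.678046993497138
va [ 0.65130857 -0.0837545   0.048     ]
vb [ 0.65752782 -0.0304958   0.058     ]
spare [0.67856198 0.09347478 0.01      ]
gap 0.027744294452227796
mid [0.54482441 0.02306848] thumb y 0.015206568857327605 pad y 0.0429508633095554 thumb x 0.04172542478538683
```

Run:
```python
from h import *
env.command_gripper(0.030,20)
s=env.sense();t=np.array(s["ee_pos"]);Rm=np.array(s["orientation"]);print(s["time_s"],s["finger_gap"],t)
out=[]
for n in("side","scene"):
    f,K,X=grab(n)
    c=proj(K,X,t).round().astype(int);o=c-[40,50]
    z=cv2.resize(f[o[1]:o[1]+75,o[0]:o[0]+80,::-1],None,fx=5,fy=5,interpolation=cv2.INTER_CUBIC)
    for sg in(-1,1):
      for k,zz in enumerate((0,-.01,-.02,-.03,-.04)):
        for x in (0,):
          p=(proj(K,X,t+Rm@[x,sg*.015,zz])-o)*5; cv2.circle(z,tuple(int(v) for v in p),3,[(0,0,255),(0,255,255),(0,255,0),(255,255,0),(255,0,255)][k],-1)
    out.append(z)
cv2.imwrite("pics/tip.png",np.hstack(out))
f,K,X=grab("wrist");cv2.imwrite("pics/tipw.png",cv2.resize(f[:,:,::-1],None,fx=1.56,fy=1.56))
```

```text
16.3583 0.029994022392204518 [0.58181033 0.05407514 0.17002943]
```

View pics/tip.png

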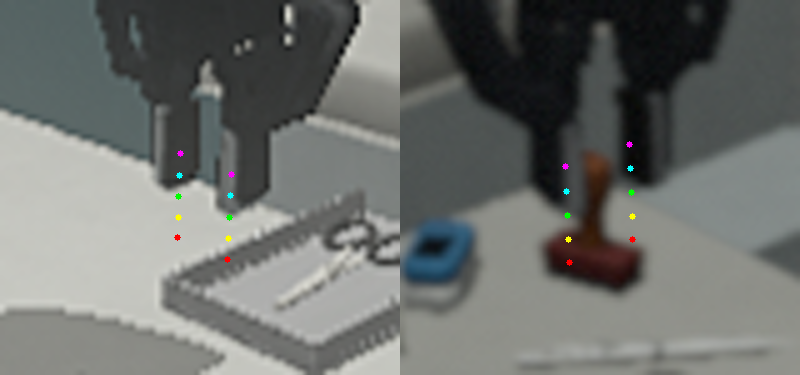

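View pics/tipw.png

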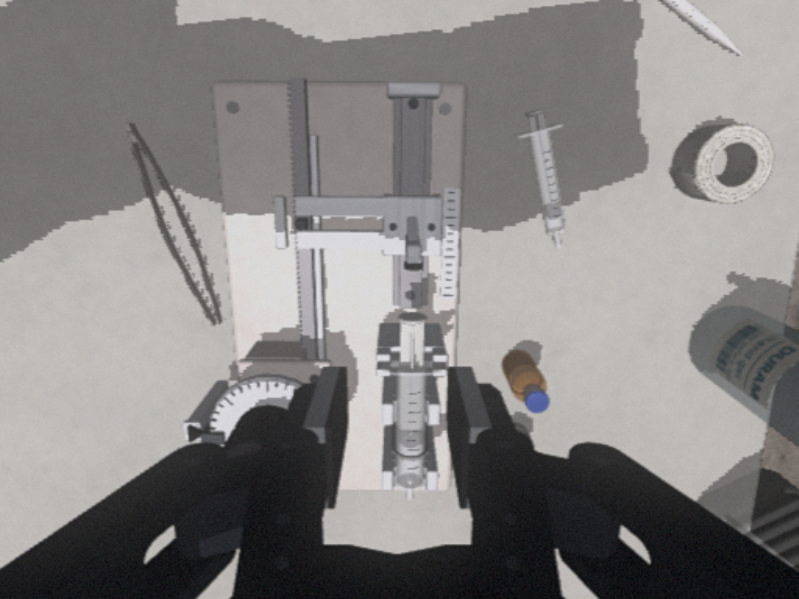

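Run:
```python
from h import *
d=np.load("w9.npz");K,X=d["K"],d["X"]
y=np.array([np.sin(np.radians(5.7)),np.cos(np.radians(5.7))])
th=np.array([.5879,.0341]);print("flange rel",[ (plane(K,X,205+360/6,145+v/6,.081)[:2]-th)@y for v in (460,490)])
t=th-.0005*y
env.move_straight(np.array([*t,.11]),max_speed=.15)
f,K,X=grab("wrist");cv2.imwrite("pics/w10.png",cv2.resize(f[:,:,::-1],None,fx=1.56,fy=1.56))
s=env.sense();print(s["time_s"],s["finger_gap"],s["ee_pos"]);np.savez("w10",K=K,X=X)
```

```text
flange rel [np.float64(-0.013083790050142747), np.float64(-0.017570937711931883)]
17.1333 0.030136901343106003 [0.58836598 0.03405668 0.11080005]
```

View pics/w10.png

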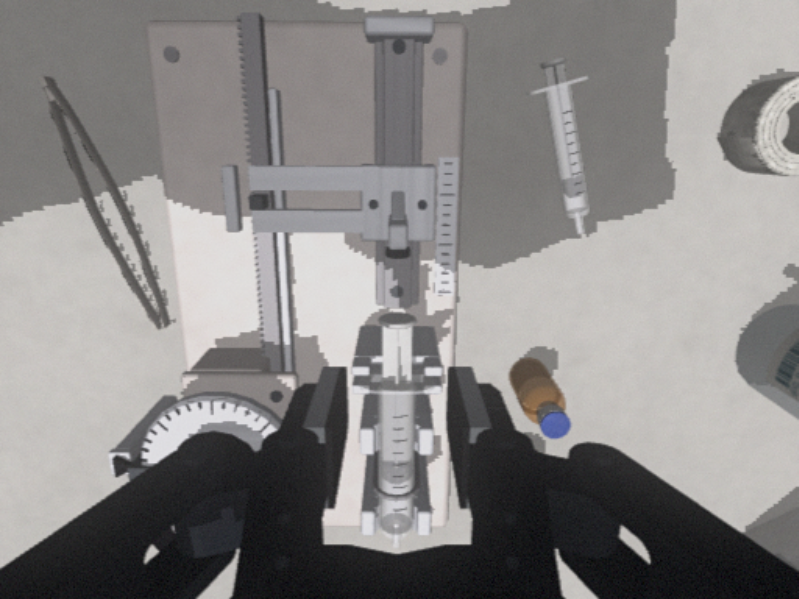

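Run:
```python
from h import *
d=np.load("w10.npz");K,X=d["K"],d["X"]
y=np.array([np.sin(np.radians(5.7)),np.cos(np.radians(5.7))])
Q=lambda u,v,z:plane(K,X,u/1.56,v/1.56,z)
print("thumb",Q(398,319,.07),"pad",Q(398,256,.075),"cradle edge",Q(398,358,.081))
th=np.array([.5879,.0341])
t=th+.002*y+[-.0003,0]
print(env.move_straight(np.array([*t,.037]),max_speed=.06,f_stop=6))
s=env.sense();print(s["time_s"],s["finger_gap"],s["ee_pos"],s["contact_force"])
for n in("side","wrist"):
    f,K,X=grab(n)
    if n=="side": f=f[130:240,190:340];k=5
    else:k=1.56
    cv2.imwrite(f"pics/p1{n}.png",cv2.resize(f[:,:,::-1],None,fx=k,fy=k,interpolation=cv2.INTER_CUBIC))
```

```text
thumb [0.58817489 0.0338706  0.07      ] pad [0.59098301 0.06219376 0.075     ] cradle edge [0.58683921 0.02074168 0.081     ]
False
18.5 0.029839275710925477 [0.58811333 0.03606221 0.03739839] [-0.23438912  0.17027774  0.44318792]
```

View pics/p1side.png

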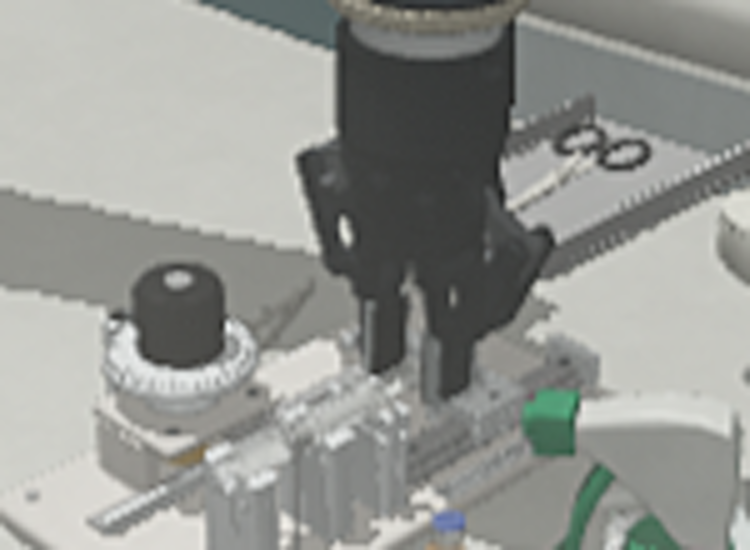

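View pics/p1wrist.png

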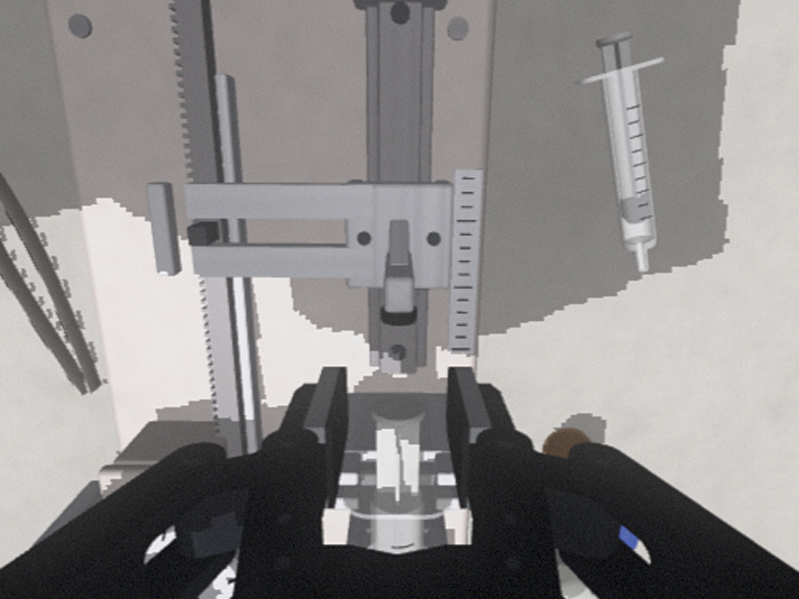

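Run:
```python
from h import *
env.command_gripper(0.010,30)
s=env.sense();print(s["time_s"],s["finger_gap"],s["ee_pos"],s["contact_force"])
f,K,X=grab("wrist");cv2.imwrite("pics/p2.png",cv2.resize(f[:,:,::-1],None,fx=1.56,fy=1.56))
```

```text
18.9083 0.012554318484778464 [0.58824618 0.03607839 0.03725975] [ 1.41794068 -0.79245404  1.69312788]
```

View pics/p2.png

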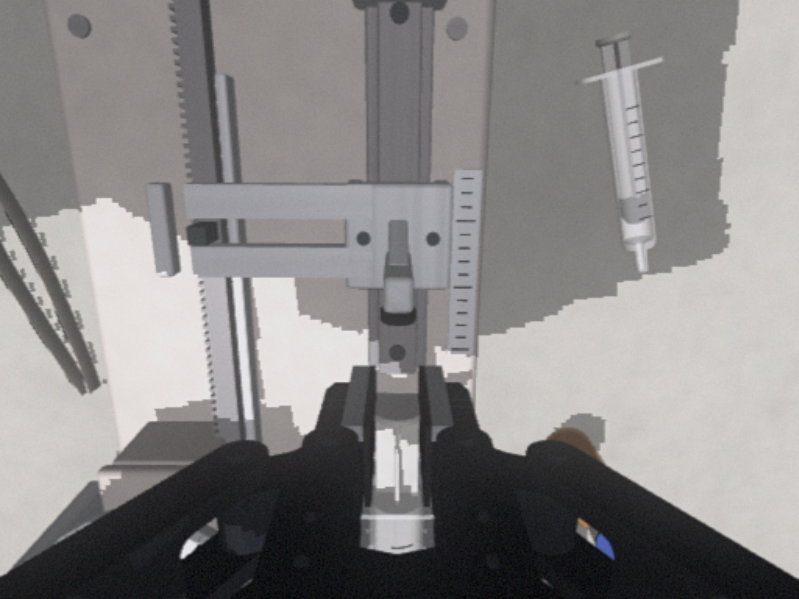

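Run:
```python
from h import *
env.command_gripper(0.030,30)
p=np.array(env.sense()["ee_pos"]);print(env.move_straight(np.array([.5879,.0361,.028]),max_speed=.05,f_stop=6))
env.command_gripper(0.010,30)
s=env.sense();print(s["time_s"],s["finger_gap"],s["ee_pos"],s["contact_force"])
```

```text
False
19.9083 0.01332898370297272 [0.5882582  0.03605153 0.02814042] [ 0.78674792 -0.66261192 -0.76056547]
```

Run:
```python
from h import *
y=np.array([np.sin(np.radians(5.7)),np.cos(np.radians(5.7)),0])
p0=np.array(env.sense()["ee_pos"])
c0=np.array([.5879,.0361,.028])
print(env.move_straight(c0+.018*y,max_speed=.03,f_stop=6))
s=env.sense();print(s["time_s"],s["finger_gap"],s["ee_pos"],(np.array(s["ee_pos"])-p0)@y,s["contact_force"],np.array(s["contact_force"])@y)
f,K,X=grab("wrist");cv2.imwrite("pics/p3.png",cv2.resize(f[:,:,::-1],None,fx=1.56,fy=1.56))
```

```text
False
20.6583 0.012837149483034849 [0.59006704 0.05496113 0.02811764] 0.018995756113009323 [ 3.8166135   2.41424126 -1.16928895] 2.781369310284929
```

View pics/p3.png

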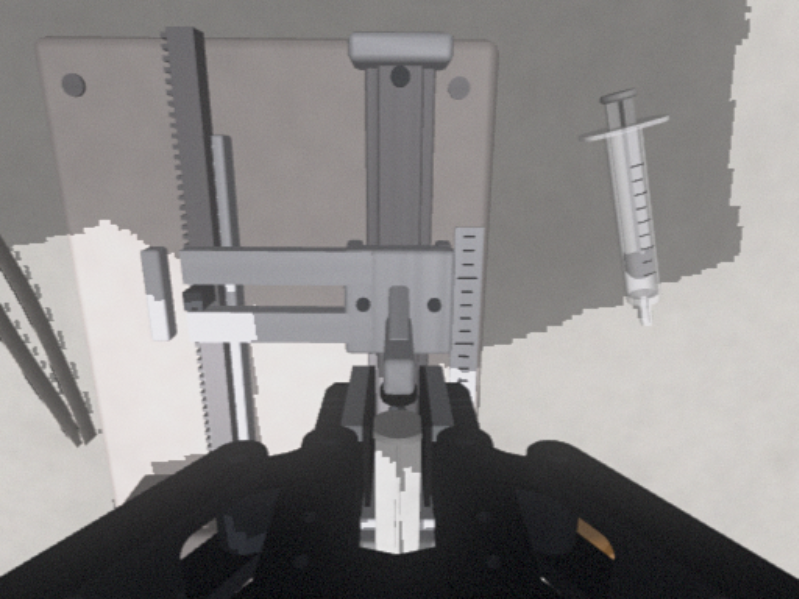

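Run:
```python
from h import *
y=np.array([np.sin(np.radians(5.7)),np.cos(np.radians(5.7)),0])
env.hold(.2)
s=env.sense();print((np.array(s["ee_pos"])-[.5879,.0361,.028])@y,np.array(s["contact_force"]))
c0=np.array([.5879,.0361,.028])
print(env.move_straight(c0+.032*y,max_speed=.01,f_stop=5))
for i in range(3):
    s=env.sense();print(s["time_s"],s["finger_gap"],(np.array(s["ee_pos"])-c0)@y,s["contact_force"],np.array(s["contact_force"])@y);env.hold(.1)
f,K,X=grab("wrist");cv2.imwrite("pics/p4.png",cv2.resize(f[:,:,::-1],None,fx=1.56,fy=1.56))
```

```text
0.01825332268899146 [ 4.91952498  1.88086771 -1.49080651]
True
21.85 0.01268500478821152 0.02658732082928315 [ 1.45550661 -0.84217517  1.35593663] -0.6934505402749209
21.95 0.013103650476642574 0.026579724142121043 [-0.19202739 -0.89649347  1.10449244] -0.9111329301777408
22.05 0.012938935821453055 0.02656720300793274 [ 0.01094124 -1.96469096  3.54465237] -1.9538900059690145
```

View pics/p4.png

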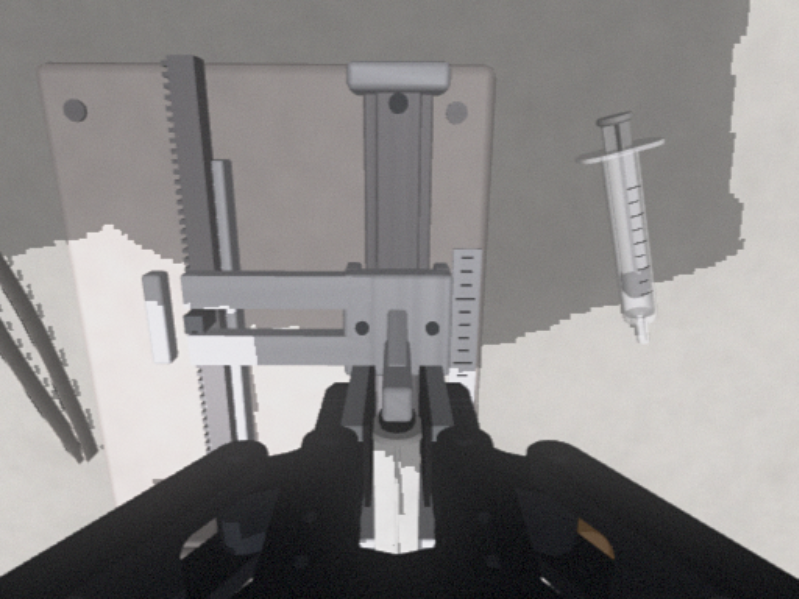

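```bash
cat >> h.py <<'E'
ys=np.array([np.sin(np.radians(5.7)),np.cos(np.radians(5.7)),0])
c0=np.array([.5879,.0361,.028])
def avg(n=10):
    F=[];p=[]
    for i in range(n):
        s=env.sense();F.append(s["contact_force"]);p.append(s["ee_pos"]);env.hold(.02)
    return np.mean(F,0),(np.mean(p,0)-c0)@ys,np.std(np.array(F)@ys),s
E
python3 - <<'E'
from h import *
F,a,sd,s=avg();print(s["time_s"],a,F.round(2),F@ys,sd)
for k in range(4):
    env.move_straight(c0+(a+.0005*(k+1))*ys,max_speed=.01)
    F,b,sd,s=avg(8);print(s["time_s"],b,F.round(2),F@ys,sd,s["finger_gap"])
    if F@ys<-8: break
E
```

```text
22.35 0.026587988340361038 [-1.71 -1.26  2.62] -1.4282122240974102 0.45471503426508997
22.775 0.026658789691918212 [ 2.55 -3.81 -0.36] -3.541551438431532 0.7817984522098396 0.012808439595823621
23.1583 0.026733632050410187 [ 2.97 -5.52 -0.45] -5.1961504729507535 0.7320990364493717 0.012660153311266499
23.5417 0.02677330437021054 [ 2.19 -6.96 -0.47] -6.706949027639177 0.6131574187375513 0.012955963893019994
23.925 0.026813632538210865 [ 2.27 -8.12 -0.31] -7.854917570693144 0.6208580422349227 0.013195575016925079
```

Run:
```python
from h import *
f,K,X=grab("wrist");a=cv2.resize(f[220:320,200:310,::-1],None,fx=7,fy=6,interpolation=cv2.INTER_CUBIC);cv2.imwrite("pics/p5.png",a)
f,K,X=grab("side");cv2.imwrite("pics/p5s.png",cv2.resize(f[150:240,220:340,::-1],None,fx=6,fy=6,interpolation=cv2.INTER_CUBIC))
F,b,sd,s=avg(4);print(s["time_s"],b,F,F@ys)
```

```text
24.0917 0.026804860596941843 [ 2.64175925 -7.91704333  0.02612167] -7.615519192478064
```

View pics/p5.png

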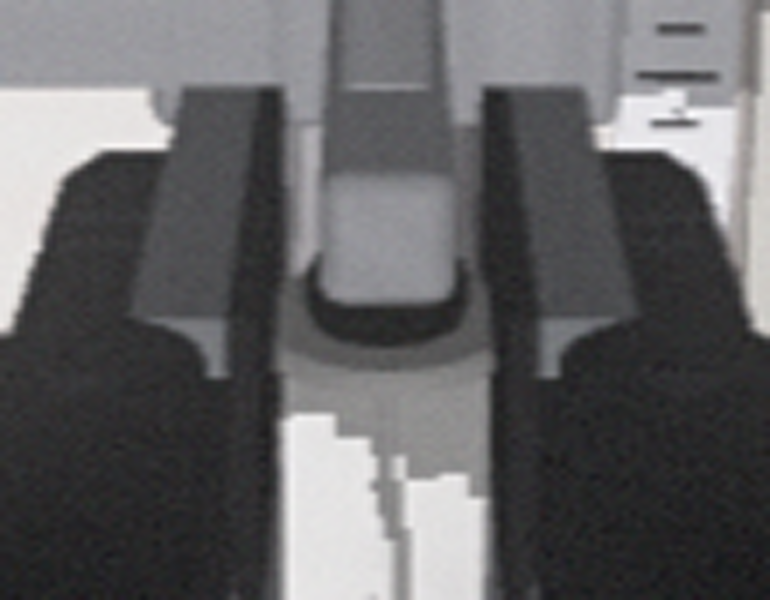

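View pics/p5s.png

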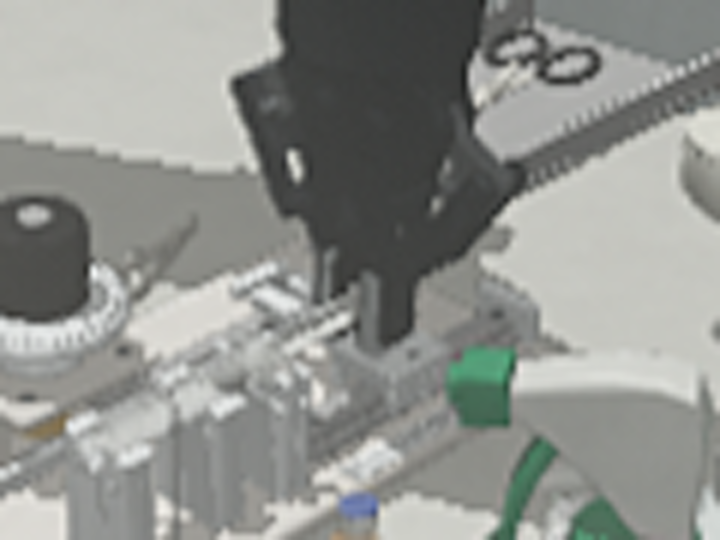

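Run:
```python
from h import *
env.hold(.6)
F,a,sd,s=avg(5);print(s["time_s"],a,F@ys)
env.move_straight(c0+(.02659+.0009)*ys,max_speed=.01)
F,a,sd,s=avg(5);print(s["time_s"],a,F@ys)
env.command_gripper(0.030,30);env.hold(.2)
s=env.sense();print(s["time_s"],s["finger_gap"],(np.array(s["ee_pos"])-c0)@ys,s["contact_force"])
f,K,X=grab("wrist");cv2.imwrite("pics/p6.png",cv2.resize(f[220:320,200:310,::-1],None,fx=7,fy=6,interpolation=cv2.INTER_CUBIC))
```

```text
24.775 0.026814195504247455 -7.877935444452244
25.1167 0.026718881576741776 -5.583582304639181
25.6417 0.030041352723564955 0.027770529906863003 [-0.38093787 -0.78349303  0.69702664]
```

View pics/p6.png

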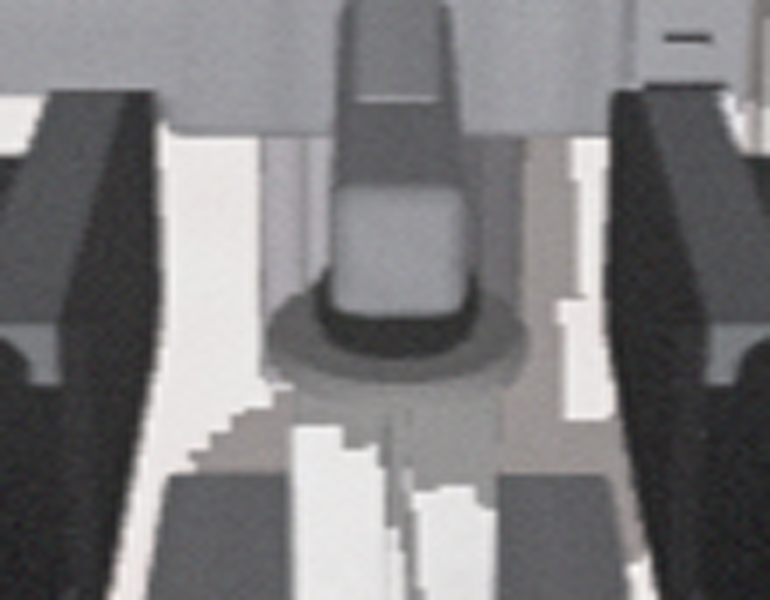

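Run:
```python
from h import *
p=np.array(env.sense()["ee_pos"]);print(env.move_straight([p[0],p[1],.16],max_speed=.1))
env.movep(np.array([.555,0.03,.20]),R(84.3)); 
s=env.sense();print(s["time_s"],s["contact_force"])
f,K,X=grab("wrist");np.savez("w11",K=K,X=X);cv2.imwrite("pics/w11.png",cv2.resize(f[:,:,::-1],None,fx=1.56,fy=1.56))
cv2.imwrite("pics/w11raw.png",f[:,:,::-1])
env.movep(np.array([.500,0.03,.20]),R(0))
f,K,X=grab("wrist");np.savez("w12",K=K,X=X);cv2.imwrite("pics/w12.png",cv2.resize(f[:,:,::-1],None,fx=1.56,fy=1.56))
cv2.imwrite("pics/w12raw.png",f[:,:,::-1])
```

```text
False
27.5167 [0.48927943 0.9789039  0.18542813]
```

View pics/w11.png

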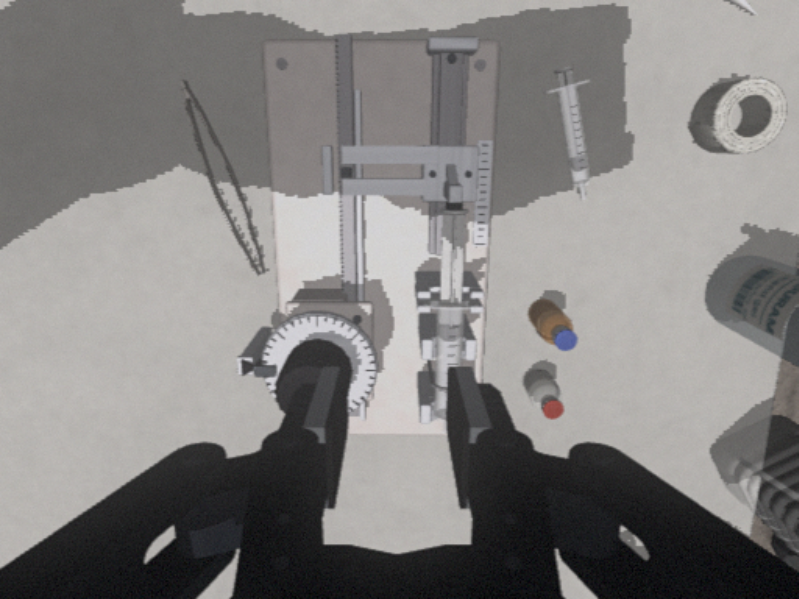

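View pics/w12.png

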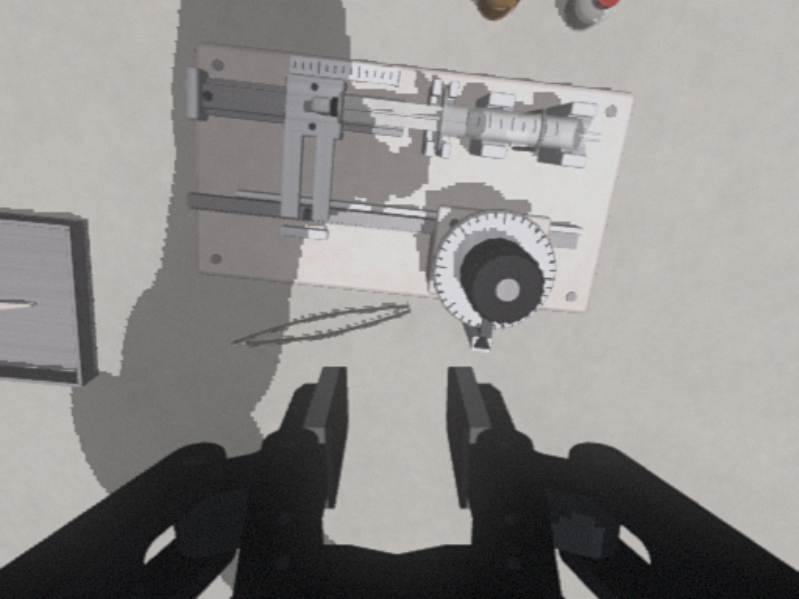

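Run:
```python
from h import *
a=cv2.imread("pics/w11raw.png");b=cv2.imread("pics/w12raw.png")
z=lambda i:cv2.resize(i,(390,480),interpolation=cv2.INTER_CUBIC)
cv2.imwrite("pics/fin.png",np.hstack([z(a[95:175,255:320]),z(b[160:240,275:340])]))
d=np.load("w11.npz");K,X=d["K"],d["X"]
Q=lambda u,v,z:plane(K,X,u/1.56,v/1.56,z)
pad=Q(454,211,.075)[:2];e=[Q(263,42,.01)[:2],Q(498,41,.01)[:2]];y=ys[:2]
print("pad y",(pad-np.mean(e,0))@y+.14)
```

```text
pad y 0.04222396000764045
```

View pics/fin.png

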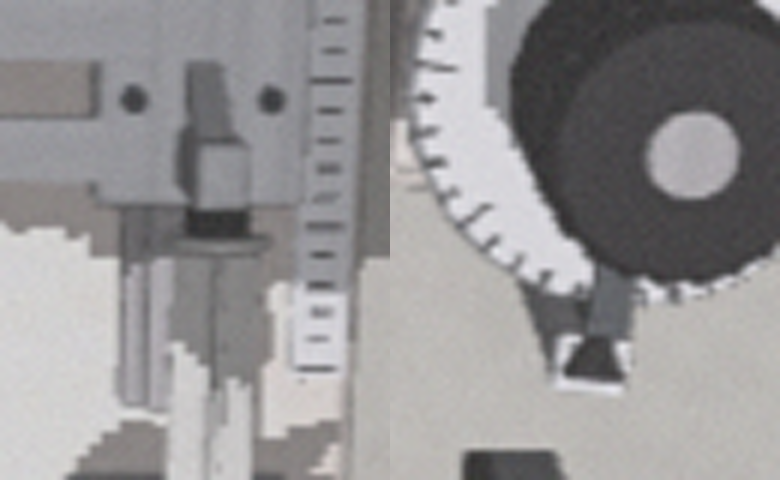

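Run:
```python
from h import *
env.hand_in();print(env.sense()["time_s"])
```

```text
the job is handed in; nothing more can be done
the job is handed in; nothing more can be done
```

I set the stop, drew the plunger onto its pad, let go and handed the job in at about 28 s of the 61 s allowed. No verdict came back, so the results below are my own last checks.

**What I did**
- **Winding out and back:** I wound the handwheel outward to about 46° (0.8 rad) past the mark. I then came back inward only, until the clip stood at the pointer, and released it.
- **First grasp missed:** The fingers sit higher than the tool data suggest, and on my first try they closed on top of the grip. That turn did not move the wheel or the stop, so I lowered the hand and gripped again. The first pinch on the thumb rest was also too high, and I redid it lower.
- **Plunger:** I pulled the thumb rest about 27 mm onto the pad and held it for more than 0.6 s. I then eased off a little, opened the fingers and lifted clear.

**Last checks**
- **Clip:** It was centred on the pointer within about 0.2 mm in the close view before I released the wheel. The later slanted view showed it within about 1.5 mm.
- **Pad:** It measured about 42.2 mm along the stand (the target is 42). The camera calibration is good to about 2 mm.
- **Thumb rest:** It was still on the pad after release, and the bystanders looked undisturbed in the last pictures.

**Less certain**
- **Pull force:** The wrist read about 7.9 N, or about 7 N allowing for sensor offset. Less the plunger's roughly 2 N of friction, that puts at least about 5 N on the pad. This is above the 3.5 N needed, but I did not measure it directly.
- **Pad stiffness:** The contact felt stiffer than the stated 1 mm per 5 N. The fingers moved on freely once opened, so I believe the load was on the pad and not on the fingers.
- **Stand position:** The middle of the stand, worked out from its base plate, disagreed with the wheel and syringe by about 7 mm in x. I used the positions I measured directly.

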